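Slacken the lock-up wheel and seat the lino block against the head stop

ROBOT

A 6-joint arm with a two-finger parallel gripper is mounted at the origin on the work surface; the furniture and walls round the work are solid. World frame = base frame: x ahead of the robot, y to its left, z up, the work surface at z = 0. Lengths are in mm, angles in degrees, forces in N, time in s.
With the tool pointing down it reaches from about 350 to 850 mm from the base axis. Payload 8.1 kg.
Tool frame: the origin (TCP) lies at the centre of the arm's flange, where the gripper is bolted on; the fingertips stand 173 mm ahead of it and the grasp point (between the pads) lies 155 mm ahead of it; z points along the fingers, y is the line along which they close (so a half turn about z gives the same grasp; the last joint's range is limited). The gripper opens to 85 mm and grips with 20 to 120 N. Pads are 22 mm wide; open, the fingers measure 114 mm over their backs; the gripper's body (76 mm by 85 mm) begins 54 mm behind the grasp point. The pads swing forward as they close: fully open they stand 13 mm farther back than shut.
Start: joints at [-69.695, 7.471, 85.268, -0, 87.261, -4.893], TCP at [255.475, -542.899, 404.692] pointing down, gripper open.
Joint ranges: [-169.43, 169.43], [-51.17, 129.36], [1.28, 143.12], [-76.62, 256.62], [0, 156.53], [-152.29, 152.29]. Speed limits (degrees/s): [136.94, 136.94, 159.86, 180, 180, 180].

INTERFACE

Orientations are given as [roll, pitch, yaw] about the fixed x, y, z axes, in that order (R = Rz(yaw) Ry(pitch) Rx(roll)).
In Python, from bench import * gives the robot as it stands.
- The arm moves only by the shell command python3 -m jog 'ROWS' [FORCE]. ROWS is text: rows parted by semicolons, each of 7 numbers parted by spaces: the shift along the tool's x, y, z scaled (see below), then the turn, a rotation vector about the tool's x, y, z scaled (see below), then the closure, from -1 (fully open) to 1 (shut). In form: tx ty tz wx wy wz hand; .... A call has 1 to 5 rows; each row shifts and turns the commanded pose from where the row before left it, along the tool's axes as they then stand; what a row does not reach is not made up. The controller multiplies each number of a shift by 0.1 m and each number of a turn by 60 degrees. A row lasts 1/8 s, in which the tool goes at most 62.5 mm and 10.7 degrees, less where a joint would pass 70% of its speed; a pose out of reach is approached as far as the arm can. A call with a number of a shift or a turn outside -1 to 1 is refused whole. A call with a gripper value outside its range is refused whole. The fingers move at their own pace and stop on an object; FORCE is the grip in N (left out, the last holds). Time passes only in rows, so rows that do not move let the fingers close. It gives the time, the measured TCP pose, the force, the opening and the grip force at its end, in the units of the state.
- sense(): the state, without advancing time (a new reading comes with each control period).
- snapshot(name): name is "side" or "top" or "wrist"; returns a dict with "img" (384x512x3 uint8, red, green, blue), "fx", "fy", "cx", "cy" (pixels), "extrinsics" (4x4, takes a point from camera to world coordinates). Camera axes: x right, y down, z forward; pixel columns grow to the right and rows downward; lengths in mm; the calibration is good to about 2 mm. A picture is of the moment at which its call begins. There is no depth.
- hand_in(): hands the job in; it is judged then, once.
The state is a dict: "time": time; "joint_pos": joint angles; "qd": joint speeds; "joint_efforts": joint torques, N m; "tool_pos": TCP position; "tcp_rot": TCP orientation; "ft_force": force on the tool from outside, world axes, zero at the start; "wrist_torque": the same for the moment, N m; "finger_gap": finger opening in mm; "grip_force": force on a finger pad.
Only numpy, scipy, OpenCV 4.12 (cv2) and the standard library are available. Lean on these libraries where they do the work, as an engineer would, in place of code of your own. Each camera call takes 0.05 s, during which the arm holds its last target. There are 200 camera calls.

TASK

The lino block is locked in the grey lock-up bed short of its head stop. With a fingertip on the proud rim of the knurled brass wheel, roll the top of the rim away from the robot, stroke after stroke, until the wheel has been backed off two full turns and the side jaw stands clear; then push the slackened block with a fingertip straight along the bed until its far edge is flush against the head stop. Push it only, never lift it, leave the wheel at two turns, and do not disturb the loupe, ink tin, ink tube and burnisher lying around.

Things in the scene. Friction and masses are not known exactly. Their poses are not given: they have to be found in the camera images.
- bed: Grey lock-up bed, fixed, 250 x 250 mm, flat top 22 mm above the table. Origin at table height, 15 mm in -y from the middle of its plan; +x points away from the robot (within 0.3 rad), +y left. In its frame, mm: aluminium side guide, 18 high over the bed, face at y = -75; head stop, 18 high, near face at x = +90; movable jaw 130 long (x -65 to +65), 18 high, face at y = +35 when tight
- wheel_top (a point): Highest point of the knurled brass wheel's rim, 66 mm above the table, at bed x = 0, y = +105 mm; does not turn with the wheel. Wheel 52 mm in diameter, 14 mm thick, axis level along the bed's y, captive in a grey yoke (78 mm in x, 36 in y); its upper 12 mm stand proud of the two cheeks (9 mm thick, tops 54 mm above the table). A white bar across the rim is at the top when tight
- lock_wheel (a joint): Turn of the wheel, rad: 0 = tight (start), grows as the top of the rim is rolled in the bed's +x (away from the robot); 12.57 = two full turns. Stays where it is left; needs about 1.2 N along the rim, a little more when tight. Each turn draws the jaw 4 mm towards the wheel; stops at just over three turns. The jaw itself cannot be pushed back
- block: Type-high lino block, a loose plywood block with grey-green lino face and a cut fern: 100 (bed's x) x 110 (y) x 22 mm high, about 0.3 kg, lying flat on the bed between side guide and jaw. Origin at the centre of its underside, axes as the bed's. Fully home its origin is at x = +40 mm in the bed frame
- block_near (a point): Middle of the block's near side face (the one towards the robot), 11 mm above the bed: the place to push
- head_stop (a point): Point on the near face of the head stop, in line with the middle of the block as it starts, 10 mm above the bed; the block's far side face comes flush against this face
- loupe: Black stand loupe 39 x 39 x 40 mm, loose, left of the bed; origin at the centre of its underside
- ink_tin: Round ink tin, 78 mm across, 53 mm high, loose, left of the bed; origin at the centre of its underside
- ink_tube_a: Metal ink tube 38 x 109 x 26 mm lying loose right of the bed; origin at the centre of its underside
- burnisher: Wood-handled burnisher 18 x 190 x 18 mm lying loose right of the bed; origin at the centre of its underside
Not all that is in view belongs to the job. Leave any turquoise look-alike of the block alone.

How it is judged:
By the outcome, as a careful person would: the job done as asked, in the order asked, and still so for the second after the job is handed in, with the robot touching nothing.
It also fails if it takes over 72 s, if anything falls off the work surface, if the arm or the gripper's body presses on something with over 40 N, if the wrist force passes 120 N, or if a joint passes its speed limit or range.

## Working session

There is one attempt and no reset: what is moved stays moved. The work goes in short steps, Python scripts to look and compute and a shell command to move; the robot and the scene stay as the last step left them, time stands still between calls to the robot, and variables do not carry over. Pictures are saved under pics/ and viewed, at most 10 in all, crops included, and the job is handed in when it is done.

```bash
mkdir -p pics; ls; python3 - <<'E'
from bench import *
import cv2
s=sense();print(s)
for n in("top","side"):
    d=snapshot(n);cv2.imwrite(f"pics/{n}0.png",d["img"][...,::-1]);print(n,d["fx"],d["cx"],d["cy"],d["extrinsics"])
E
```

```text
pics
{'time': 0.0, 'joint_pos': array([-6.96936980e+01,  7.51615099e+00,  8.53284704e+01, -1.04582487e-03,
        8.72607546e+01, -4.89431017e+00]), 'qd': array([-0.11052526,  0.08430404, -0.02252462, -0.03545023,  0.06768683,
       -0.01065587]), 'joint_efforts': array([ 1.09594039e-04, -5.69412446e+01, -5.00548625e+01, -5.89867227e-05,
        1.49944983e-02,  1.76340222e-05]), 'tool_pos': array([ 255.40139654, -542.68249337,  403.64100923]), 'tcp_rot': array([-1.79894919e+02, -7.94973043e-03,  2.52006558e+01]), 'ft_force': array([-0.11143937,  1.45273222,  0.96303172]), 'wrist_torque': array([-0.04049527, -0.01420161,  0.05104502]), 'grip_force': 0.0, 'finger_gap': 85.50980304687916}
top 390.5158337694646 260.9174913856192 191.01237620884345 [[ 1.64467573e-02 -9.83317089e-01  1.81154650e-01  3.09020346e+02]
 [-9.99442675e-01 -2.14315222e-02 -2.55935515e-02 -1.80143161e+01]
 [ 2.90489964e-02 -1.80632757e-01 -9.83121540e-01  1.13551717e+03]
 [ 0.00000000e+00  0.00000000e+00  0.00000000e+00  1.00000000e+00]]
side 435.0554699851135 260.31255319454567 196.05170615608617 [[-8.71300111e-01 -3.06657777e-01  3.83141128e-01  8.47897292e+01]
 [-4.90325252e-01  5.76478761e-01 -6.53646223e-01  6.86279743e+02]
 [-2.04270253e-02 -7.57385797e-01 -6.52648061e-01  7.88576745e+02]
 [ 0.00000000e+00  0.00000000e+00  0.00000000e+00  1.00000000e+00]]
```

View pics/top0.png

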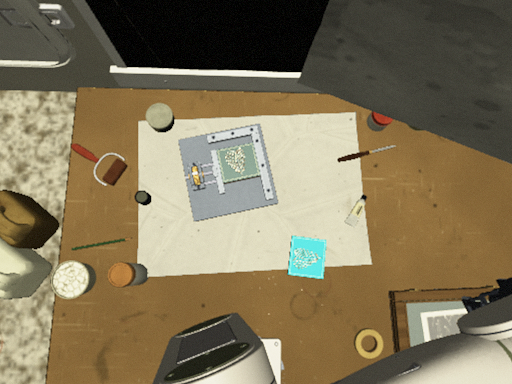

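View pics/side0.png

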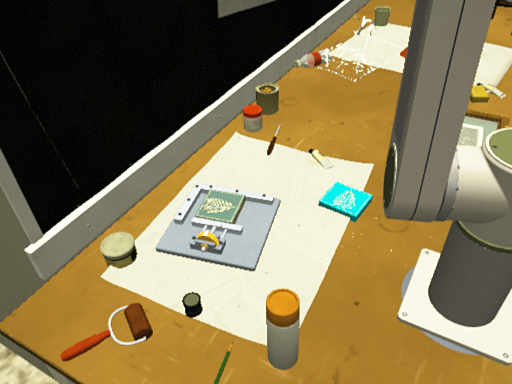

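The top view shows the bed (corners near 179,139 / 262,123 / 278,203 / 193,221), the brass wheel at (197,175) and the green block at (239,161). The loupe is at (143,198), the tin at (160,117), the tube at (356,210) and the burnisher at (367,153).
Candidates for the block are the grey-green one in the bed at (239,161) and the turquoise look-alike at (307,257). I choose the one in the bed. Candidates for the wheel are the brass rim in the yoke at (197,175) and the brass-yellow ring at (369,344). I choose the one in the yoke.

```bash
cat > h.py <<'E'
from bench import *
import cv2, numpy as np
def plane(d,uv,z):
    uv=np.atleast_2d(uv).astype(float);E=d["extrinsics"]
    r=np.c_[(uv[:,0]-d["cx"])/d["fx"],(uv[:,1]-d["cy"])/d["fy"],np.ones(len(uv))]@E[:3,:3].T
    return E[:3,3]+r*((z-E[2,3])/r[:,2])[:,None]
def pix(d,P):
    p=(np.atleast_2d(P)-d["extrinsics"][:3,3])@d["extrinsics"][:3,:3]
    return np.c_[p[:,0]/p[:,2]*d["fx"]+d["cx"],p[:,1]/p[:,2]*d["fy"]+d["cy"]]
E
python3 - <<'E'
from h import *
d=snapshot("top");im=d["img"];hsv=cv2.cvtColor(im,cv2.COLOR_RGB2HSV)
print(im[210,200],im[150,190],im[190,240],im[130,150],im[135,230],im[161,239],im[172,197],im[215,240])
i=im.astype(int)
m=((i[...,2]-i[...,0]>3)&(i[...,2]>60)).astype(np.uint8)
R=np.zeros_like(m);R[110:235,165:295]=1;m&=R
m=cv2.morphologyEx(m,cv2.MORPH_CLOSE,np.ones((9,9)))
c=max(cv2.findContours(m,0,2)[0],key=cv2.contourArea)
r=cv2.minAreaRect(c);b=cv2.boxPoints(r);print(r,b)
P=plane(d,b,22);print(P,np.linalg.norm(P-np.roll(P,1,0),axis=1),P.mean(0))
crop=cv2.resize(im[110:235,165:295],None,fx=4.5,fy=4.5,interpolation=cv2.INTER_CUBIC)
cv2.polylines(crop,[((b-[165,110])*4.5).astype(int)],True,(255,0,0),1)
cv2.imwrite("pics/crop1.png",crop[...,::-1])
E
```

```text
[155 162 160] [159 167 167] [158 165 166] [221 217 190] [221 227 224] [175 185 162] [212 207 195] [222 219 191]
((227.15121459960938, 171.5390167236328), (82.27510070800781, 85.13865661621094), 77.90524291992188) [[176.90732 140.23413]
 [260.1561  122.39511]
 [277.3951  202.8439 ]
 [194.14633 220.68292]]
[[661.18780767 203.56251622  22.        ]
 [723.20790598 -41.27994908  22.        ]
 [480.50439743 -95.16888902  22.        ]
 [424.20786193 141.66946731  22.        ]] [244.92905949 252.5753856  248.61418083 243.43727516] [572.27699325  52.19578636  22.        ]
```

View pics/crop1.png

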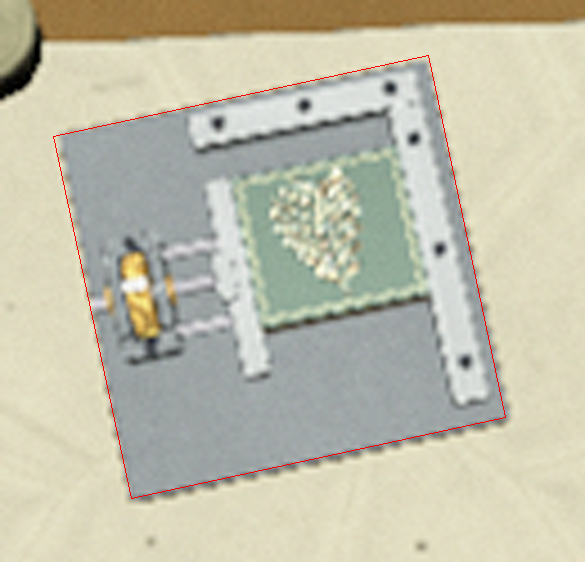

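The red outline fits the bed, and the size checks out at 244–253 mm against 250. The bed yaw is about 13.6° and its centre about (572,52). The wheel, with its white bar at crop (135,285), lies inside the yoke, and the green block is hard up beside the jaw. I'll turn the tool to line up with the bed and move over the wheel, staying high.

```bash
J="python3 -m jog"
python3 -m jog '0 0 0 0 0 0.1 1;0 0 0 0 0 0.095 1;0.3 -0.4 0 0 0 0 1;0.3 -0.4 0 0 0 0 1;0.3 -0.4 0 0 0 0 1' 40
python3 -m jog '0.3 -0.4 0 0 0 0 1;0.3 -0.4 0 0 0 0 1;0.3 -0.4 0 0 0 0 1;0.3 -0.4 0 0 0 0 1;0.3 -0.4 0 0 0 0 1'
python3 -m jog '0.3 -0.4 0 0 0 0 1;0.3 -0.4 0 0 0 0 1;0.3 -0.4 0 0 0 0 1;0 0 0 0 0 0 1;0 0 0 0 0 0 1'
python3 - <<'E'
from h import *
s=sense();print(s["time"],s["tool_pos"],s["tcp_rot"],s["finger_gap"],s["ft_force"])
w=snapshot("wrist");print(w["fx"],w["cx"],w["cy"],w["extrinsics"]);cv2.imwrite("pics/w1.png",w["img"][...,::-1])
E
```

```text
time: 0.78
tool_pos: [315.2, -403.8, 404.2]
tcp_rot: [-180.0, 0.0, 13.5]
ft_force: [1.4, -0.6, -0.1]
finger_gap: 0.1
grip_force: 0.0
time: 1.4
tool_pos: [414.4, -174.1, 404.6]
tcp_rot: [180.0, -0.0, 13.5]
ft_force: [0.4, 0.3, -0.3]
finger_gap: 0.2
grip_force: 0.0
time: 2.02
tool_pos: [473.5, -38.0, 404.4]
tcp_rot: [180.0, 0.0, 13.6]
ft_force: [0.6, -0.5, 0.2]
finger_gap: 0.2
grip_force: 0.0
2.025 [473.51860852 -38.00209863 404.39236349] [1.79991915e+02 4.80025965e-02 1.35515152e+01] 0.18534775196392095 [ 0.59222265 -0.46892071  0.15715238]
305.87480142667107 250.8688816723413 191.99446131504988 [[ 2.34356800e-01 -9.30906369e-01 -2.80161065e-01  5.44625356e+02]
 [-9.72150587e-01 -2.24519131e-01 -6.71892504e-02 -2.03073190e+01]
 [-3.54617794e-04  2.88105002e-01 -9.57598758e-01  3.74030287e+02]
 [ 0.00000000e+00  0.00000000e+00  0.00000000e+00  1.00000000e+00]]
```

View pics/w1.png

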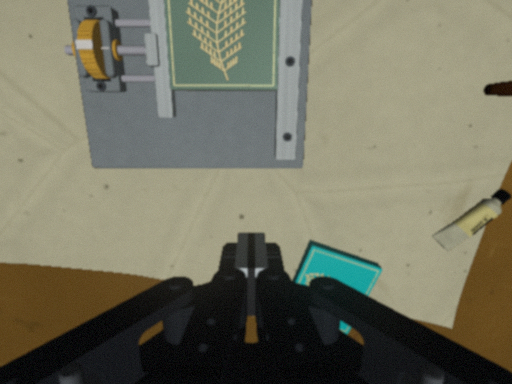

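The wrist view shows the bed's near corners at (93,167) and (303,167), and the wheel with its white bar at about (85,44). The block's near edge runs from (173,88) to (277,88), between the jaw (148–173) and the guide at (277).

```bash
python3 - <<'E'
from h import *
w=snapshot("wrist");im=w["img"]
cv2.imwrite("pics/w1b.png",cv2.resize(im[0:180,60:320],None,fx=3,fy=3)[...,::-1])
C=plane(w,[[93,167],[303,167]],22);print("near corners",C,np.linalg.norm(C[0]-C[1]))
v=C[0]-C[1];yaw=np.degrees(np.arctan2(-v[0],v[1]));print("yaw",yaw)
hsv=cv2.cvtColor(im,cv2.COLOR_RGB2HSV)
m=((hsv[...,0]>12)&(hsv[...,0]<28)&(hsv[...,1]>130)&(hsv[...,2]>90)).astype(np.uint8);m[110:]=0;m[:,130:]=0
ys,xs=np.nonzero(m);print("brass",xs.min(),xs.max(),ys.min(),ys.max())
g=((hsv[...,0]>55)&(hsv[...,0]<95)&(hsv[...,1]>35)).astype(np.uint8);g[110:]=0
ys,xs=np.nonzero(g);print("green",xs.min(),xs.max(),ys.max())
a=np.radians(13.55);ex=np.array([np.cos(a),np.sin(a),0]);ey=np.array([-ex[1],ex[0],0])
O=C.mean(0)+125*ex-15*ey;O[2]=0;print("bed origin",O)
W=O+105*ey+[0,0,66];print("wheel_top",W,"pix",pix(w,W))
B=plane(w,[[173,88],[277,88]],44)-O;print("block near corners in bed",B@ex,B@ey)
s=sense();d=W-s["tool_pos"];print("to wheel: x,y(tool),z",d@ex,-d@ey,s["tool_pos"][2]-173-66)
E
```

```text
near corners [[428.15355005 141.76768195  22.        ]
 [485.6203848  -97.85009326  22.        ]] 246.41249013221744
yaw 13.486365694505258
brass 72 117 19 78
green 110 278 89
bed origin [581.92210367  36.66303535   0.        ]
wheel_top [557.32125176 138.74044757  66.        ] pix [[85.083271   43.56618384]]
block near corners in bed [-37.94875654 -38.07494602] [ 32.46938325 -73.87228686]
to wheel: x,y(tool),z 123.20002520966885 -152.96823392844323 165.57914379925182
```

View pics/w1b.png

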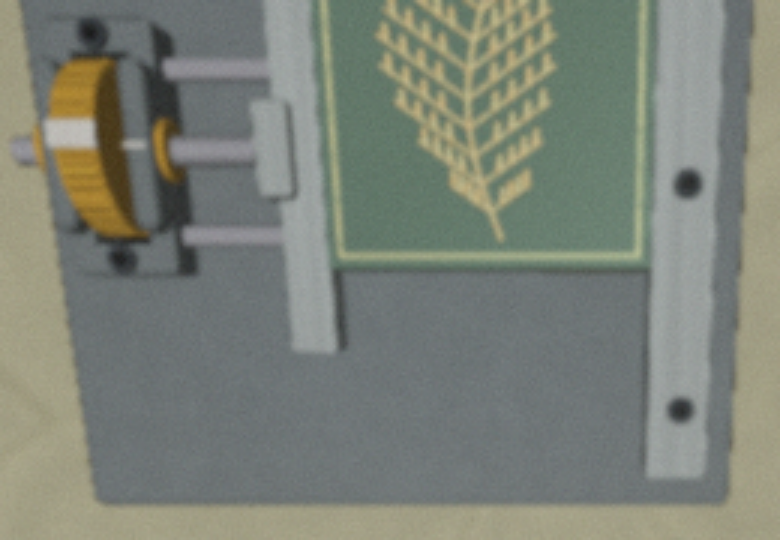

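The predicted wheel top at pixel (85.1,43.6) falls on the white bar in the crop (about 84,44). The block's near face is at bed x ≈ -38, so it has about 28 mm to travel. Next I'll move to just above the rim and test the press.

```bash
python3 -m jog '0.28 -0.383 0.3 0 0 0 1;0.28 -0.383 0.3 0 0 0 1;0.28 -0.383 0.3 0 0 0 1;0.28 -0.383 0.3 0 0 0 1;0 0 0.3 0 0 0 1'
python3 -m jog '0 0 0.1 0 0 0 1;0 0 0 0 0 0 1;0 0 0 0 0 0 1'
python3 -m jog '0 0 0.04 0 0 0 1;0 0 0 0 0 0 1'
python3 -m jog '0 0 0.02 0 0 0 1;0 0 0 0 0 0 1'
python3 - <<'E'
from h import *
s=sense();O=np.array([581.92,36.66,0]);a=np.radians(13.55);ex=np.array([np.cos(a),np.sin(a),0]);ey=np.array([-ex[1],ex[0],0])
d=s["tool_pos"]-O;print(d@ex,d@ey,d[2]-173)
E
```

```text
time: 2.75
tool_pos: [547.6, 138.4, 253.8]
tcp_rot: [-180.0, -0.1, 13.6]
ft_force: [0.4, -1.3, 0.5]
finger_gap: 0.2
grip_force: 0.0
time: 3.12
tool_pos: [547.5, 136.3, 246.5]
tcp_rot: [180.0, -0.1, 13.4]
ft_force: [1.0, 0.5, -1.2]
finger_gap: 0.2
grip_force: 0.0
time: 3.38
tool_pos: [546.9, 136.9, 241.1]
tcp_rot: [180.0, -0.0, 13.5]
ft_force: [-0.0, -0.0, -0.2]
finger_gap: 0.2
grip_force: 0.0
time: 3.62
tool_pos: [547.2, 137.1, 239.3]
tcp_rot: [180.0, -0.1, 13.5]
ft_force: [-0.2, 0.1, 2.9]
finger_gap: 0.2
grip_force: 1.6
-10.219590436087532 105.82871721947086 66.34109142118783
```

```bash
python3 -m jog '0 0 0.015 0 0 0 1;0 0 0 0 0 0 1'
python3 -m jog '0.05 0 0 0 0 0 1;0.05 0 0 0 0 0 1;0.05 0 0 0 0 0 1;0.05 0 0 0 0 0 1;0 0 0 0 0 0 1'
python3 -m jog '0 0 -0.15 0 0 0 1;-0.45 0 -0.1 0 0 0 1;-0.45 0 0 0 0 0 1;0 0 0 0 0 0 1'
python3 - <<'E'
from h import *
w=snapshot("wrist");s=sense();print(s["tool_pos"],w["extrinsics"][:3,3],pix(w,[[557.3,138.7,66]]))
cv2.imwrite("pics/w2.png",w["img"][...,::-1])
E
```

```text
time: 3.88
tool_pos: [548.0, 137.3, 239.2]
tcp_rot: [180.0, -0.2, 13.5]
ft_force: [-0.3, 0.2, 9.9]
finger_gap: 0.0
grip_force: 5.0
time: 4.5
tool_pos: [567.4, 142.0, 238.6]
tcp_rot: [180.0, -0.2, 13.5]
ft_force: [2.5, -0.3, 6.1]
finger_gap: 0.0
grip_force: 3.2
time: 5.0
tool_pos: [475.5, 120.3, 261.1]
tcp_rot: [-180.0, 0.2, 13.5]
ft_force: [0.8, 0.3, -0.1]
finger_gap: -0.1
grip_force: 0.0
[477.48391924 120.5929223  262.27925584] [546.54423225 137.91768693 230.53481358] [[254.61128202  76.8595415 ]]
```

View pics/w2.png

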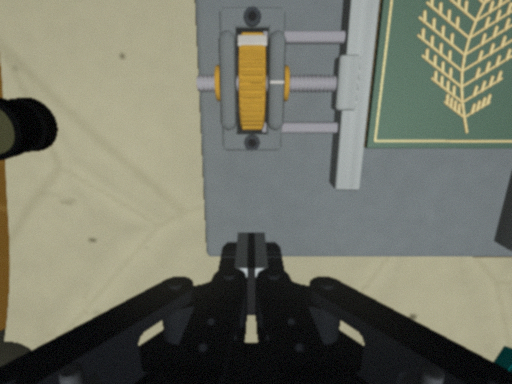

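The picture shows the wheel at columns 239–268 with the white bar now at row ~39 (it was level with the pointer at row ~80). So the stroke turned it the right way without slipping. I'll measure the angle by sampling the bar along the projected rim.

```bash
cat > ang.py <<'E'
from h import *
a=np.radians(13.55);ex=np.array([np.cos(a),np.sin(a),0]);ey=np.array([-ex[1],ex[0],0]);O=np.array([581.92,36.66,0])
w=snapshot("wrist");th=np.radians(np.arange(-90,91,1))
hsv=cv2.cvtColor(w["img"],cv2.COLOR_RGB2HSV).astype(int)
sc=0
for y in(102,105,108):
    p=pix(w,O+ey*y+np.outer(26*np.sin(th),ex)+np.outer(40+26*np.cos(th),[0,0,1]))
    q=np.round(p).astype(int);ok=(q[:,1]>=0)&(q[:,1]<384)&(q[:,0]>=0)&(q[:,0]<512)
    v=np.zeros(len(th));h=hsv[q[ok,1],q[ok,0]];v[ok]=(h[:,1]<70)&(h[:,2]>150);sc=sc+v
i=np.where(sc>=2)[0]
s=sense();d=s["tool_pos"]-O
print("t %.2f"%s["time"],"bar",(th[i[0]],th[i[-1]],th[i].mean()) if len(i) else None,"n",len(i),"tip bed x,y,z",(d@ex).round(1),(d@ey).round(1),(d[2]-173).round(1))
# jaw/block gap
E
python3 ang.py
```

```text
t 5.10 bar (np.float64(0.6632251157578453), np.float64(0.9599310885968813), np.float64(0.8115781021773633)) n 18 tip bed x,y,z -80.6 106.0 90.0
```

```bash
python3 -m jog '0.3 0 0 0 0 0 1;0.3 0 0 0 0 0 1;0 0 0.155 0 0 0 1;0 0 0.07 0 0 0 1;0 0 0.03 0 0 0 1' | grep -E 'pos|ft'
python3 -m jog '0.08 0 0 0 0 0 1;0.08 0 0 0 0 0 1;0.08 0 0 0 0 0 1;0.08 0 0 0 0 0 1;0.08 0 0 0 0 0 1' | grep -E 'pos|ft'
python3 -m jog '0 0 -0.1 0 0 0 1;-0.4 0 0 0 0 0 1;0 0 0 0 0 0 1;0 0 0.07 0 0 0 1;0 0 0.03 0 0 0 1' | grep -E 'pos|ft'
python3 -m jog '0.08 0 0 0 0 0 1;0.08 0 0 0 0 0 1;0.08 0 0 0 0 0 1;0.08 0 0 0 0 0 1;0.08 0 0 0 0 0 1' | grep -E 'pos|ft'
python3 -m jog '0 0 -0.155 0 0 0 1;-0.5 0 -0.1 0 0 0 1;-0.5 0 0 0 0 0 1;0 0 0 0 0 0 1;0 0 0 0 0 0 1' | grep -E 'pos|ft'
python3 ang.py
```

```text
tool_pos: [536.3, 134.6, 235.8]
ft_force: [-6.0, -1.6, 12.0]
tool_pos: [576.0, 144.1, 237.1]
ft_force: [-0.7, -0.1, -0.2]
tool_pos: [537.6, 134.8, 236.7]
ft_force: [-3.7, -0.4, 9.5]
tool_pos: [576.8, 144.3, 236.7]
ft_force: [-0.4, -0.1, -0.4]
tool_pos: [479.2, 120.8, 263.4]
ft_force: [0.4, -0.0, 0.8]
t 8.28 bar None n 0 tip bed x,y,z -79.6 105.8 90.6
```

```bash
python3 -m jog '0.3 0 0 0 0 0 1;0.3 0 0 0 0 0 1;0 0 0.155 0 0 0 1;0 0 0.07 0 0 0 1;0 0 0.03 0 0 0 1' | grep -E 'pos|ft'
python3 -m jog '0.08 0 0 0 0 0 1;0.08 0 0 0 0 0 1;0.08 0 0 0 0 0 1;0.08 0 0 0 0 0 1;0.08 0 0 0 0 0 1' | grep -E 'pos|ft'
python3 -m jog '0 0 -0.1 0 0 0 1;-0.4 0 0 0 0 0 1;0 0 0 0 0 0 1;0 0 0.07 0 0 0 1;0 0 0.03 0 0 0 1' | grep -E 'pos|ft'
python3 -m jog '0.08 0 0 0 0 0 1;0.08 0 0 0 0 0 1;0.08 0 0 0 0 0 1;0.08 0 0 0 0 0 1;0.08 0 0 0 0 0 1' | grep -E 'pos|ft'
python3 -m jog '0 0 -0.155 0 0 0 1;-0.5 0 -0.1 0 0 0 1;-0.5 0 0 0 0 0 1;0 0 0 0 0 0 1;0 0 0 0 0 0 1' | grep -E 'pos|ft'
python3 ang.py
```

```text
tool_pos: [536.3, 134.6, 235.8]
ft_force: [-6.1, -1.3, 11.3]
tool_pos: [576.0, 144.1, 237.1]
ft_force: [0.6, 0.7, -0.6]
tool_pos: [537.6, 134.8, 236.7]
ft_force: [-2.6, -0.4, 11.2]
tool_pos: [576.8, 144.3, 236.7]
ft_force: [0.1, 0.6, 0.8]
tool_pos: [479.2, 120.8, 263.4]
ft_force: [0.5, 0.2, 0.1]
t 11.45 bar (np.float64(-0.13962634015954636), np.float64(0.15707963267948966), np.float64(0.008726646259971646)) n 18 tip bed x,y,z -79.6 105.8 90.5
```

One full turn, at 1.37 rad per stroke. Four more strokes should bring the wheel to about 11.77 rad.

```bash
python3 -m jog '0.3 0 0 0 0 0 1;0.3 0 0 0 0 0 1;0 0 0.155 0 0 0 1;0 0 0.07 0 0 0 1;0 0 0.03 0 0 0 1' | grep -E 'ft'
python3 -m jog '0.08 0 0 0 0 0 1;0.08 0 0 0 0 0 1;0.08 0 0 0 0 0 1;0.08 0 0 0 0 0 1;0.08 0 0 0 0 0 1' | grep -E 'ft'
python3 -m jog '0 0 -0.1 0 0 0 1;-0.4 0 0 0 0 0 1;0 0 0 0 0 0 1;0 0 0.07 0 0 0 1;0 0 0.03 0 0 0 1' | grep -E 'ft'
python3 -m jog '0.08 0 0 0 0 0 1;0.08 0 0 0 0 0 1;0.08 0 0 0 0 0 1;0.08 0 0 0 0 0 1;0.08 0 0 0 0 0 1' | grep -E 'ft'
python3 -m jog '0 0 -0.1 0 0 0 1;-0.4 0 0 0 0 0 1;0 0 0 0 0 0 1;0 0 0.07 0 0 0 1;0 0 0.03 0 0 0 1' | grep -E 'ft'
python3 -m jog '0.08 0 0 0 0 0 1;0.08 0 0 0 0 0 1;0.08 0 0 0 0 0 1;0.08 0 0 0 0 0 1;0.08 0 0 0 0 0 1' | grep -E 'ft'
python3 -m jog '0 0 -0.1 0 0 0 1;-0.4 0 0 0 0 0 1;0 0 0 0 0 0 1;0 0 0.07 0 0 0 1;0 0 0.03 0 0 0 1' | grep -E 'ft'
python3 -m jog '0.08 0 0 0 0 0 1;0.08 0 0 0 0 0 1;0.08 0 0 0 0 0 1;0.08 0 0 0 0 0 1;0.08 0 0 0 0 0 1' | grep -E 'ft'
python3 -m jog '0 0 -0.155 0 0 0 1;-0.5 0 -0.1 0 0 0 1;-0.5 0 0 0 0 0 1;0 0 0 0 0 0 1;0 0 0 0 0 0 1' | grep -E 'pos|ft'
python3 ang.py
```

```text
ft_force: [-6.9, -1.3, 11.1]
ft_force: [0.2, -0.0, -0.6]
ft_force: [-3.6, -0.8, 10.4]
ft_force: [-0.3, -0.7, 0.0]
ft_force: [-3.4, -0.6, 10.7]
ft_force: [-0.3, -0.1, 0.4]
ft_force: [-2.8, 0.2, 9.5]
ft_force: [0.6, 1.3, 0.4]
tool_pos: [479.2, 120.8, 263.4]
ft_force: [0.5, -0.3, 0.3]
t 17.12 bar (np.float64(-1.2740903539558606), np.float64(-0.7504915783575618), np.float64(-1.0122909661567112)) n 31 tip bed x,y,z -79.6 105.8 90.6
```

```bash
python3 -m jog '0.35 0 0 0 0 0 1;0.35 0 0 0 0 0 1;0 0 0.15 0 0 0 1;0 0 0.06 0 0 0 1;0 0 0.04 0 0 0 1' | grep -E 'pos|ft'
python3 -m jog '0.05 0 0 0 0 0 1;0.05 0 0 0 0 0 1;0.05 0 0 0 0 0 1;0.05 0 0 0 0 0 1;0 0 0 0 0 0 1' | grep -E 'pos|ft'
python3 -m jog '0 0 -0.15 0 0 0 1;-0.45 0 -0.1 0 0 0 1;-0.45 0 0 0 0 0 1;0 0 0 0 0 0 1;0 0 0 0 0 0 1' | grep -E 'pos'
python3 ang.py
```

```text
tool_pos: [547.3, 137.2, 238.8]
ft_force: [-5.1, -0.8, 26.6]
tool_pos: [566.8, 141.9, 238.8]
ft_force: [2.4, 1.0, 6.4]
tool_pos: [478.9, 120.7, 263.2]
t 19.05 bar (np.float64(-0.17453292519943295), np.float64(0.12217304763960307), np.float64(-0.026179938779914938)) n 18 tip bed x,y,z -79.9 105.8 90.3
```

The wheel now stands at two turns (bar at -0.03 rad). Next I'll move in front of the block's near face, come down, and look before pushing.

```bash
python3 -m jog '0 0.42 0 0 0 0 1;0 0.42 0 0 0 0 1;0 0.42 0 0 0 0 1;0 0 0 0 0 0 1;0 0 0 0 0 0 1' | grep -E 'pos|ft'
python3 - <<'E'
from h import *
w=snapshot("wrist");cv2.imwrite("pics/w3.png",w["img"][...,::-1])
E
python3 -m jog '0 0 0.2 0 0 0 1;0 0 0.2 0 0 0 1;0 0 0.2 0 0 0 1;0 0 0 0 0 0 1;0 0 0 0 0 0 1' | grep -E 'pos|ft'
python3 ang.py
```

```text
tool_pos: [508.7, -1.7, 262.4]
ft_force: [0.1, -0.4, 0.5]
tool_pos: [508.5, -1.1, 202.9]
ft_force: [-0.4, 0.1, 0.5]
t 20.40 bar None n 0 tip bed x,y,z -80.1 -19.8 30.3
```

View pics/w3.png

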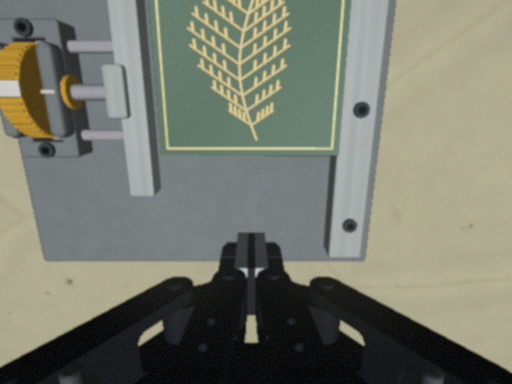

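The jaw now stands clear of the block, with a gap at columns ~148–160. The white bar is back at the pointer, and the block's near edge (163–337, row 153) is centred on the fingers (column 251). Now the push.

```bash
python3 -m jog '0.09 0 0 0 0 0 1;0.09 0 0 0 0 0 1;0.05 0 0 0 0 0 1;0.03 0 0 0 0 0 1;0.03 0 0 0 0 0 1' | grep -E 'pos|ft'
python3 -m jog '0.04 0 0 0 0 0 1;0.04 0 0 0 0 0 1;0.04 0 0 0 0 0 1;0.04 0 0 0 0 0 1;0.04 0 0 0 0 0 1' | grep -E 'pos|ft'
python3 -m jog '0.03 0 0 0 0 0 1;0.03 0 0 0 0 0 1;0 0 0 0 0 0 1' | grep -E 'pos|ft'
python3 ang.py
```

```text
tool_pos: [536.5, 5.0, 202.1]
ft_force: [0.4, 0.0, 0.1]
tool_pos: [556.0, 9.7, 202.0]
ft_force: [-0.6, -0.5, -2.2]
tool_pos: [562.0, 11.1, 202.4]
ft_force: [0.0, 0.4, -0.3]
t 22.07 bar None n 0 tip bed x,y,z -25.4 -20.2 29.5
```

```bash
python3 -m jog '0.02 0 0 0 0 0 1;0 0 0 0 0 0 1' | grep -E 'pos|ft'
python3 -m jog '0.02 0 0 0 0 0 1;0 0 0 0 0 0 1' | grep -E 'pos|ft'
python3 -m jog '0.01 0 0 0 0 0 1;0 0 0 0 0 0 1' | grep -E 'pos|ft'
python3 - <<'E'
from h import *
w=snapshot("wrist");cv2.imwrite("pics/w4.png",w["img"][...,::-1])
E
python3 ang.py
```

```text
tool_pos: [563.7, 11.5, 202.4]
ft_force: [-1.0, 0.3, 1.0]
tool_pos: [564.7, 11.8, 202.0]
ft_force: [-9.2, -1.6, 6.5]
tool_pos: [565.1, 11.9, 201.8]
ft_force: [-13.2, -3.0, 10.0]
t 22.93 bar None n 0 tip bed x,y,z -22.2 -20.1 28.8
```

View pics/w4.png

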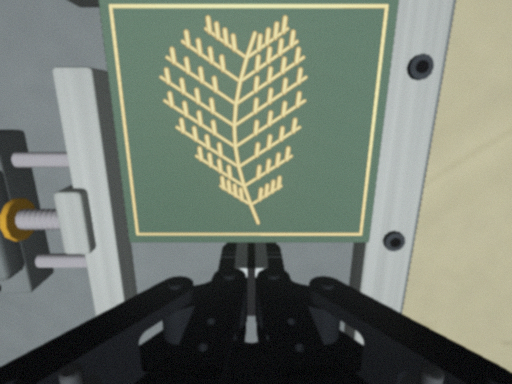

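The force rose to 13 N at tip x -22 and the block stopped, so it is against the head stop. In the picture its near edge (132–368, row 240) is square to the guide. I'll back straight off, lift, and check the far edge, the wheel and the other items.

```bash
python3 -m jog '-0.05 0 0 0 0 0 1;-0.3 0 0 0 0 0 1;0 0 -0.5 0 0 0 1;-0.2 0 -0.5 0 0 0 1;0 0 -0.5 0 0 0 1' | grep -E 'ft'
python3 -m jog '0 -0.2 -0.5 0 0 0 1;0 -0.2 0 0 0 0 1;0 0 0 0 0 0 1;0 0 0 0 0 0 1' | grep -E 'pos|ft'
python3 ang.py
python3 - <<'E'
from h import *
w=snapshot("wrist");im=w["img"]
O=np.array([581.92,36.66,0]);a=np.radians(13.55);ex=np.array([np.cos(a),np.sin(a),0]);ey=np.array([-ex[1],ex[0],0])
c=im.copy();cv2.imwrite("pics/w5.png",cv2.resize(c,(800,600))[...,::-1])
print(pix(w,O+[0,0,44]+np.array([[90,0],[90,-70],[-10,35],[-10,-75]])@np.array([ex,ey])))
t=snapshot("top")["img"];t0=cv2.imread("pics/top0.png")[...,::-1]
df=(np.abs(t.astype(int)-t0).max(2)>60)
for n,(u,v) in dict(loupe=(143,198),tin=(160,117),tube=(356,210),burn=(367,153),turq=(307,257)).items(): print(n,df[v-25:v+25,u-25:u+25].sum())
E
```

```text
ft_force: [0.8, 0.3, -0.2]
tool_pos: [503.6, 38.1, 401.5]
ft_force: [-0.3, -0.8, 0.8]
t 24.10 bar (np.float64(-0.17453292519943295), np.float64(0.12217304763960307), np.float64(-0.026179938779914938)) n 18 tip bed x,y,z -75.9 19.5 228.3
[[272.31283647  -3.47298505]
 [347.11326935  -3.57619289]
 [236.48517223 107.38053848]
 [343.26023831 107.26554839]]
loupe 105
tin 748
tube 0
burn 0
turq 0
```

View pics/w5.png

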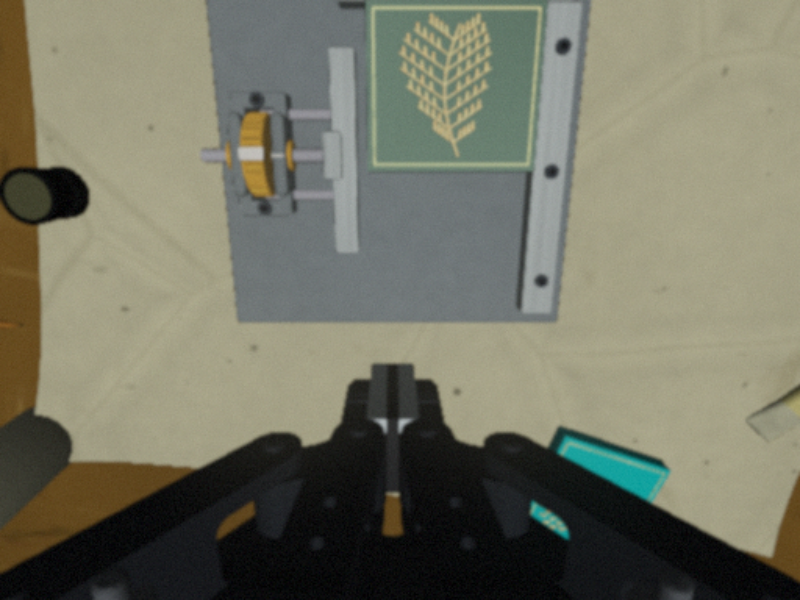

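The block's near edge is at row ~108 in the original image, against 107.4 predicted for fully home. The bar is still at the pointer. I'll take one closer look at the far edge and compare the side view numerically for the tin and loupe.

```bash
python3 -m jog '0.4 0.2 0 0 0 0 1;0.4 0.2 0 0 0 0 1;0 0 0 0 0 0 1;0 0 0 0 0 0 1' | grep -E 'ft'
python3 - <<'E'
from h import *
w=snapshot("wrist");im=w["img"]
O=np.array([581.92,36.66,0]);a=np.radians(13.55);ex=np.array([np.cos(a),np.sin(a),0]);ey=np.array([-ex[1],ex[0],0])
p=pix(w,O+[0,0,42]+np.array([[90,35],[90,-75],[-10,35],[-10,-75]])@np.array([ex,ey]));print(p)
x0,y0=np.maximum(p.min(0).astype(int)-30,0);x1,y1=p.max(0).astype(int)+30
c=im[y0:y1,x0:x1];k=min(800/c.shape[1],600/c.shape[0]);cv2.imwrite("pics/w6.png",cv2.resize(c,None,fx=k,fy=k,interpolation=cv2.INTER_CUBIC)[...,::-1])
t=snapshot("side")["img"];t0=cv2.imread("pics/side0.png")[...,::-1]
df=(np.abs(t.astype(int)-t0).max(2)>60)
for n,(u,v) in dict(loupe=(192,304),tin=(118,250),tube=(319,158),burn=(273,140)).items(): print(n,df[v-18:v+18,u-18:u+18].sum())
E
```

```text
ft_force: [-0.0, 0.5, 0.1]
[[197.1625501   86.65018852]
 [305.28391454  86.47320051]
 [201.86051607 181.68168977]
 [300.79463519 181.56478797]]
loupe 0
tin 0
tube 0
burn 2
```

View pics/w6.png

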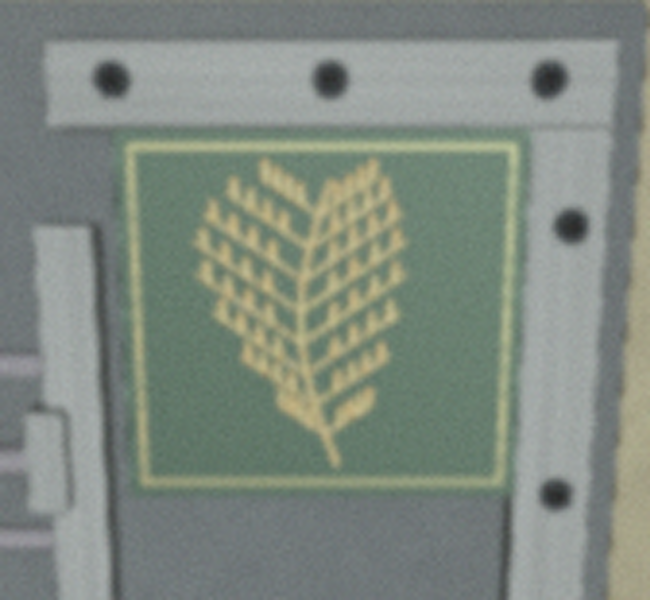

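The crop shows the block's far edge (row ~130) flush and square along the whole head stop, and the jaw clear on the left. The loupe, tin, tube and burnisher have not moved.

```bash
python3 -c "
from bench import *
print(hand_in())"
```

```text
the job is handed in; nothing more can be done
None
```

The job is handed in: the wheel stands at two full turns, the jaw is clear, the block was pushed flush against the head stop, and the loupe, tin, tube and burnisher are undisturbed, all in about 25 s of the 72 s allowed.

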